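# Find and mark the rubbing spot of a crate-trolley wheel

### The arm

A 6-joint arm with a two-finger parallel gripper is mounted at the origin on the work surface. World frame = base frame: x ahead of the robot, y to its left, z up, the work surface at z = 0. Lengths are in m, angles in rad, forces in N, time in s.
With the tool pointing down it reaches from about 0.325 to 0.85 m from the base axis. Payload 15.5 kg.
Tool frame: the origin (TCP) lies midway between the tips of the shut fingers; the grasp point (between the pads) lies 19 mm behind it; z points along the fingers, x is the direction in which the jaws open and shut, and the axes are right-handed (so a half turn about z gives the same grasp; the last joint's range is limited). The gripper opens to 91 mm and grips with 3 to 60 N. Pads are 32 mm wide; open, the fingers measure 118 mm over their backs; the gripper's body (76 mm by 178 mm) begins 60 mm behind the grasp point.
Start: joints at [-1.405, 0.494, 1.345, -0, 1.302, -0.096], TCP at [0.161, -0.604, 0.214] pointing down, gripper open.
Joint ranges: [-2.91, 2.91], [-0.82, 2.16], [0.22, 2.67], [-1.22, 4.37], [0.12, 2.79], [-3.08, 3.08]. Speed limits (rad/s): [1.89, 1.89, 2.57, 3.01, 3.01, 3.01].

### API

Orientations are given as a unit quaternion [w, x, y, z].
In Python, from rig import manip, imaging, sign_off gives the robot as it stands.
- The arm moves only by the tool jog_arm, never from a script. Its argument "increments" is a list of rows, each a list of 3 entries, a list of its own where there are three numbers: the opening, from 0 (shut) to 1 (fully open), then the shift along the tool's x, y, z in m, then the turn about the tool's z in units of 6 degrees (1.0 is 6 degrees). A call has 1 to 20 rows; each row is the pose to reach, as a shift and turn from the pose commanded when the call began, along the tool's axes at that moment; what a row does not reach only later rows make up. A row lasts 1/12 s, in which the tool goes at most 41.7 mm and 7.16 degrees, less where a joint would pass 70% of its speed; a pose out of reach is approached as far as the arm can. A call with a gripper value outside its range is refused whole. The fingers move at their own pace and stop on an object; "squeeze" is the grip in N (left out, the last holds). Time passes only in rows, so rows that repeat a pose let the fingers close. It gives the time, the measured TCP pose, the force and the opening at its end, in the units of the state.
- manip.read_state(): the state, without advancing time (a new reading comes with each control period).
- imaging.snapshot(name): name is "side" or "top"; returns a dict with "img" (480x640x3 uint8, red, green, blue), "fov_y" (degrees; the focal length in pixels is half the picture's height over the tangent of half this angle, whatever the lens; pixels are square), "cx", "cy" (the principal point, pixels), "k1" (the pictures are not rectified: a ray, as slopes to the right and down, at radius r is drawn at 1 + k1 r^2 times it, then the intrinsics apply), "R" (3x3) and "t" (3): a world point X has camera coordinates R X + t. Camera axes: x right, y down, z forward; pixel columns grow to the right and rows downward; lengths in m; the calibration is good to about 2 mm. A picture is of the moment at which its call begins. There is no depth.
- sign_off(): hands the job in, once; it reports no verdict.
Trained networks look in the newest picture that a camera, given by its name, has taken for a name from the list of things; names that differ only in an ending like _2 or _b are one class to them, and where a whole thing is asked for, a point or a joint stands for the part that bears it (a point fixed in the world has none). Each returns a list of dicts, best first, with "conf" (0 to 1); they miss things now and then, are a little off and sometimes report something else, mostly with a low value. They report only what shows in the picture. A call takes as long as a camera call.
- imaging.find_in(thing, camera): "bbox" ([left, top, right, bottom] in pixels, round what is visible of it).
The state is a dict: "t": time; "joint_pos": joint angles; "qd": joint speeds; "tau": joint torques, N m; "eef_pos": TCP position; "tcp_rot": TCP orientation; "contact_force": force on the tool from outside, world axes, zero at the start; "torque": the same for the moment, N m; "gripper_width": opening from 0.0 (shut) to 1.0 (fully open).
Only numpy, scipy, OpenCV 4.12 (cv2) and the standard library are available. Lean on these libraries where they do the work, as an engineer would, in place of code of your own. Each camera call takes 0.05 s, during which the arm holds its last target.

### The job

The trolley wheel on the service stand rubs its brake block along one part of its rim. Turn the wheel slowly by its crank until you feel it start to drag clearly and leave it standing right there, without forcing it on through the spot, which binds. Then stand the red marker upright on the wheel right beside the brake block, leaving the wheel where it dragged and the other things on the table alone.

Things in the scene. Friction and masses are not known exactly. Their poses are not given: they have to be found in the camera images.
- stand: Grey steel base plate, 300 x 180 x 12 mm, fixed to the table, with a vertical spindle. Its origin lies on the underside on the spindle's axis; z up. Its own +x points from the spindle to the brake block. The plate reaches from 105 mm behind the spindle to 195 mm ahead of it along its x.
- brake: Brake on the stand: yellow post 28 x 50 mm, top 88 mm above the table, holding a blue block 36 mm wide towards the tyre (top 97 mm above the table). Origin on the spindle's axis, 12 mm above the table; its +x points to the block, whose blue face is 100.5 mm from the axis; the outer end is 165 mm from it. Inside it is sprung (4 N per mm); nothing of it moves visibly.
- wheel: Trolley wheel lying flat, turning without end either way about the vertical spindle: black tyre 200 mm across, 40 mm thick, flat white face on top 90 mm above the table. Origin on the axis at the wheel's underside, 50 mm above the table; its own +x points from the axis to the crank. Hub cap in the middle, 40 mm across, 10 mm high. Let go, it stays where it is. Free drag 1 to 1.5 N at the crank.
- wheel_face (a point): Centre of the white face. The rubbing part of the rim is invisible, differs each time, and starts at least 0.4 rad of turn from the brake either way. There the drag felt at the crank while turning rises within 0.12 rad to some 6 to 9 N, stays so for 0.3 rad, then climbs steeply as the wheel binds; alike from both sides. With the rub at the brake the crank is at least 0.9 rad from the brake.
- crank_grip (a point): Point on the axis of the crank's upright black grip, 121 mm above the table; the grip is a smooth round post 20 mm across and 47 mm high (93 to 140 mm above the table), 55 mm off the wheel's axis. It spins freely on its own pin, so the hand need not turn as it goes round; a weak squeeze (12 N) lets it slip, 30 N holds. At the start it lies within 0.4 rad of the direction of the brake.
- mark_spot (a point): Where the marker belongs: point fixed to the stand over the wheel's white face, 90 mm above the table, 78 mm from the spindle's axis on the line to the brake block (22 mm inside the tyre's edge). It does not turn with the wheel.
- marker: Loose red marker, 50 g: round foot 30 mm across and 8 mm high, with a round stem 20 mm across from 12 mm to its top at 42 mm. Origin at the centre of its underside; z is its axis. It stands on the table to one side of the stand.
- grease: Bystander: amber jar with green cap, 56 mm across, 75 mm high, on the other side of the stand. Origin at the centre of its underside.
- wrench: Bystander: steel wrench, 160 mm long, lying on the table at the left.
- oranges: Bystander: cardboard tray of oranges, 200 x 160 mm, about 125 mm high with the fruit, at the right. Origin at the centre of its underside.

How it is judged:
On the way:
1. the wheel is stopped where its rim rubs the brake (rubbing force 1.5 to 17 N) (contact force between brake and wheel between 1.5 and 17 N and angular speed of wheel below 0.1 rad/s), for 0.2 s.
At the end, for the whole second after the job is handed in: The wheel stands still with its rubbing part at the brake (force between wheel and brake 1.5 to 17 N), and the marker stands upright (within 0.1 rad), at rest on the wheel's white face, its foot's centre within 15 mm of mark_spot (contact force between brake and wheel between 1.5 and 17 N and angular speed of wheel below 0.05 rad/s and distance between marker and mark_spot below 0.015 m and angle between marker's own z axis and vertical below 0.1 rad and contact force between marker and wheel above 0.1 N and linear speed of marker below 0.02 m/s); the robot touches nothing.
It fails at once if the wheel is forced on into the binding part (brake force over 20 N) (contact force between brake and wheel above 20 N).
It fails at once if the wheel is spun or knocked round (over 3 rad/s) (angular speed of wheel above 3 rad/s).
It fails at once if a bystander is moved by more than 30 mm (distance of any of grease, wrench, oranges from where it was at the start of the episode above 0.03 m).
It also fails if it takes over 72 s, if anything falls off the work surface, if the arm or the gripper's body presses on something with over 40 N, if the wrist force passes 120 N, or if a joint passes its speed limit or range.

## Working session

There is one attempt and no reset: what is moved stays moved. The work goes in short steps, Python scripts to look and compute and a tool call to move; the robot and the scene stay as the last step left them, time stands still between calls to the robot, and variables do not carry over. Pictures are saved under pics/ and viewed, and the job is handed in when it is done.

Besides the shell and the picture viewer there is one more tool, called after "Request:" by a JSON object that holds its "method" and its "body", one argument or row to a line. jog_arm: Moves the arm, as the interface text tells. Its arguments: {"type":"object","properties":{"increments":{"type":"array"},"squeeze":{"type":"number"}},"required":["increments"]}

```bash
ls; mkdir -p pics; cat > h.py <<'E'
import numpy as np,cv2
from rig import manip,imaging,sign_off
def snap(n,fn=None):
    s=imaging.snapshot(n)
    if fn: cv2.imwrite('pics/'+fn,s['img'][:,:,::-1])
    return s
def K(s):
    f=240/np.tan(np.radians(s['fov_y'])/2)
    return np.array([[f,0,s['cx']],[0,f,s['cy']],[0,0,1.]]),np.array([s['k1'],0,0,0,0.])
def back(s,uv,z):
    k,d=K(s); R=np.array(s['R']);t=np.array(s['t'])
    p=cv2.undistortPoints(np.array([[uv]],float),k,d)[0,0]
    C=-R.T@t; v=R.T@np.array([p[0],p[1],1]); return C+v*(z-C[2])/v[2]
def proj(s,X):
    k,d=K(s); R=np.array(s['R']);t=np.array(s['t'])
    return cv2.projectPoints(np.atleast_2d(np.array(X,float)),cv2.Rodrigues(R)[0],t,k,d)[0][:,0]
E
python3 - <<'E'
from h import *
st=manip.read_state();print(st)
for n in('top','side'):
    s=snap(n,n+'0.png')
    print(n,s['fov_y'],s['cx'],s['cy'],s['k1'],-np.array(s['R']).T@s['t'])
    for o in('wheel','brake','crank_grip','marker','stand','grease'):
        print(o,[( [round(float(x),1) for x in q['bbox']],round(q['conf'],2)) for q in imaging.find_in(o,n)[:2]])
E
```

```text
pics
{'t': 0.0, 'joint_pos': array([-1.40550734e+00,  4.94200906e-01,  1.34613198e+00, -1.86082732e-05,
        1.30250853e+00, -9.55067609e-02]), 'qd': array([-0.00041056,  0.00058063,  0.00039139,  0.00056286, -0.00184356,
       -0.00122807]), 'tau': array([ 3.83164690e-03, -8.78823137e+01, -3.81860411e+01,  7.10214092e-02,
        5.30951971e-02, -8.05810441e-05]), 'eef_pos': array([ 0.16108501, -0.60348527,  0.21332696]), 'tcp_rot': array([-4.19273841e-04,  7.93049102e-01, -6.09157395e-01, -4.62754141e-04]), 'contact_force': array([ 0.05053332, -0.4394841 , -0.34954708]), 'torque': array([ 0.0133803 , -0.02399401, -0.04014725]), 'gripper_width': 1.0020981928539061}
top 42.265090483919565 317.2192444304039 238.60800592621874 -0.22131753739230753 [ 0.16031864 -0.06204876  1.65402072]
wheel [([276.6, 184.4, 352.9, 263.2], 0.62)]
brake [([294.4, 163.0, 322.5, 185.3], 0.7)]
crank_grip []
marker [([195.6, 259.1, 209.6, 266.8], 0.49)]
stand [([278.3, 157.4, 354.6, 269.3], 0.8), ([465.7, 192.5, 545.3, 277.3], 0.49)]
grease [([386.3, 208.1, 413.4, 230.7], 0.57)]
side 42.32181962197892 323.43902151095233 244.3722283427285 -0.10759605513100844 [0.20182366 1.25983452 1.14430896]
wheel []
brake [([242.9, 243.0, 264.7, 280.9], 0.62), ([302.9, 200.3, 324.2, 231.0], 0.58)]
crank_grip []
marker [([304.6, 344.0, 315.0, 363.6], 0.69)]
stand [([228.1, 229.0, 344.2, 298.3], 0.75)]
grease [([305.1, 203.3, 322.5, 229.1], 0.77)]
```

```bash
python3 - <<'E'
import cv2
a=cv2.imread('pics/top0.png');cv2.imwrite('pics/top0z.png',cv2.resize(a[140:290,180:380],None,fx=4,fy=4,interpolation=cv2.INTER_CUBIC))
a=cv2.imread('pics/side0.png');cv2.imwrite('pics/side0z.png',cv2.resize(a[190:370,200:400],None,fx=3.3,fy=3.3,interpolation=cv2.INTER_CUBIC))
E
```

```text
(no output)
```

View pics/top0.png

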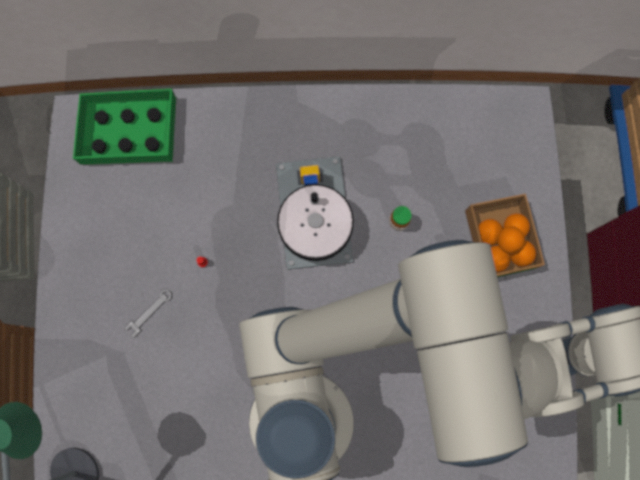

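```bash
sleep 1
```

```text
(no output)
```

View pics/top0z.png

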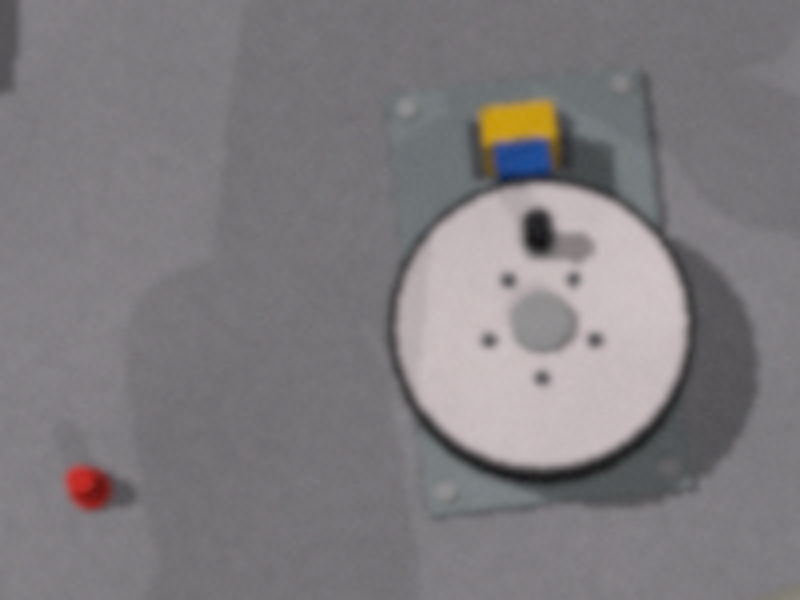

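View pics/side0z.png

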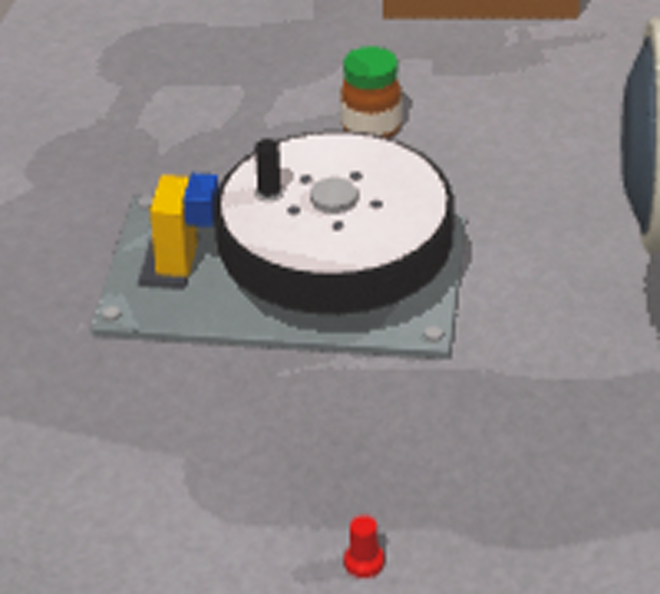

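The top view shows the wheel centred near (315,221), the brake straight above it at (310,178), the crank at (314,197), the marker at (202,262) and the grease jar at (401,218). Next I'll measure these precisely.

```bash
cat >> h.py <<'E'
def circ(P):
    A=np.c_[2*P[:,:2],np.ones(len(P))];b=(P[:,:2]**2).sum(1);x=np.linalg.lstsq(A,b,rcond=None)[0]
    return x[:2],np.sqrt(x[2]+x[0]**2+x[1]**2)
def cent(s,mask,box):
    m=np.zeros_like(mask);l,t,r,b=box;m[t:b,l:r]=mask[t:b,l:r]
    n,_,stt,c=cv2.connectedComponentsWithStats(m.astype(np.uint8)); i=1+np.argmax(stt[1:,4]); return c[i],stt[i]
E
python3 - <<'E'
from h import *
for n,box in(('top',(270,150,360,275)),('side',(220,220,345,300))):
    s=snap(n); im=s['img'].astype(int); r,g,b=im[...,0],im[...,1],im[...,2]; mx=im.max(2);mn=im.min(2)
    l,t,R,B=box
    w=np.zeros(mx.shape,np.uint8); w[t:B,l:R]=((mn>150))[t:B,l:R]
    cs=max(cv2.findContours(w,0,1)[0],key=cv2.contourArea); hull=cv2.convexHull(cs)[:,0]
    P=np.array([back(s,p.astype(float),.09) for p in hull]); c,rad=circ(P); print(n,'wheel',c,rad)
    for i in range(2):
        e=abs(np.linalg.norm(P[:,:2]-c,axis=1)-rad);P=P[e<.003];c,rad=circ(P)
    print(' refined',c,rad,len(P))
    k=lambda m,z,bx,nm:print(nm,*(lambda q:(q[0],q[1],back(s,q[0],z)))(cent(s,m,bx)))
    blue=(b>r+60)&(b>g+40); yel=(r>b+80)&(g>b+60); red=(r>g+70)&(r>b+70); dark=mx<60
    k(blue,.097,box,'blue'); k(yel,.088,box,'yel')
    if n=='top':
        k(dark,.1165,(305,188,325,207),'crank')
        k(red,.021,(190,250,215,275),'marker')
    else:
        k(dark,.1165,(275,228,290,252),'crank')
        k(red,.021,(295,335,325,370),'marker')
    # hub
E
```

```text
top wheel [ 0.52065734 -0.04435067] 0.09233249243975229
 refined [ 0.52065734 -0.04435067] 0.09233249243975229 38
blue [310.25263158 179.56842105] [304 176  13   8  95] [ 0.62894017 -0.03329249  0.097     ]
yel [308.87662338 170.03896104] [300 166  19  11 154] [ 0.65794896 -0.0297355   0.088     ]
crank [314.16666667 197.80952381] [312 194   6   9  42] [ 0.57418453 -0.0432294   0.1165    ]
marker [201.40243902 261.35365854] [197 257  10  10  82] [0.42854504 0.26318894 0.021     ]
side wheel [ 0.5210492  -0.04214484] 0.09308834417978971
 refined [ 0.5210492  -0.04214484] 0.09308834417978971 33
blue [260.05737705 249.81967213] [256 242  10  16 122] [ 0.62844444 -0.01355694  0.097     ]
yel [251.52959502 258.58255452] [245 243  14  31 321] [0.64444674 0.01704093 0.088     ]
crank [280.76470588 240.66666667] [278 233   7  16 102] [ 0.57578452 -0.03977371  0.1165    ]
marker [309.68639053 355.67455621] [304 346  12  19 169] [0.43020583 0.27021853 0.021     ]
```

```bash
cat >> h.py <<'E'
from scipy.spatial.transform import Rotation as Ro
def tR(st): w,x,y,z=st['tcp_rot'];return Ro.from_quat([x,y,z,w]).as_matrix()
def rel(P,st=None):
    st=st or manip.read_state(); return tR(st).T@(np.array(P)-st['eef_pos'])
E
python3 - <<'E'
from h import *
print(tR(manip.read_state()).round(4)); print(rel([.575,-.0415,.19]),rel([.575,-.0415,.104]))
E
```

```text
[[ 2.578e-01 -9.662e-01 -0.000e+00]
 [-9.662e-01 -2.578e-01 -1.000e-04]
 [ 1.000e-04  0.000e+00 -1.000e+00]]
[-0.43668765 -0.54487312  0.02389825] [-0.43669378 -0.54487528  0.10989825]
```

Request:
{"method": "jog_arm", "body": {
  "increments": [
    [1,[-0.012,-0.015,0],0],
    [1,[-0.034,-0.043,0],0],
    [1,[-0.06,-0.075,0.003],0],
    [1,[-0.086,-0.107,0.005],0],
    [1,[-0.112,-0.14,0.007],0],
    [1,[-0.138,-0.172,0.009],0],
    [1,[-0.164,-0.205,0.011],0],
    [1,[-0.19,-0.237,0.013],0],
    [1,[-0.216,-0.27,0.015],0],
    [1,[-0.242,-0.302,0.017],0],
    [1,[-0.268,-0.334,0.019],0],
    [1,[-0.294,-0.367,0.021],0],
    [1,[-0.32,-0.4,0.023],0],
    [1,[-0.346,-0.432,0.024],0],
    [1,[-0.372,-0.464,0.024],0],
    [1,[-0.398,-0.497,0.024],0],
    [1,[-0.42,-0.524,0.024],0],
    [1,[-0.432,-0.539,0.024],0],
    [1,[-0.437,-0.545,0.024],0],
    [1,[-0.437,-0.545,0.03],0]
  ],
  "squeeze": 35
}}

```text
t: 2.47
eef_pos: [0.5763, -0.04, 0.1845]
tcp_rot: [-0.0, 0.794, -0.608, 0.001]
contact_force: [-1.0, -0.8, 0.0]
gripper_width: 1.002
```

Request:
{"method": "jog_arm", "body": {
  "increments": [
    [1,[0,0,0.012],0],
    [1,[0,0,0.028],0],
    [1,[0,0,0.044],0],
    [1,[0,0,0.06],0],
    [1,[0,0,0.073],0],
    [1,[0,0,0.08],0],
    [1,[0,0,0.08],0],
    [0.5,[0,0,0.08],0],
    [0,[0,0,0.08],0],
    [0,[0,0,0.08],0],
    [0,[0,0,0.08],0],
    [0,[0,0,0.08],0],
    [0,[0,0,0.08],0],
    [0,[0,0,0.08],0]
  ],
  "squeeze": 35
}}

```text
t: 3.63
eef_pos: [0.5751, -0.0411, 0.1041]
tcp_rot: [-0.0, 0.793, -0.609, 0.0]
contact_force: [-0.7, -0.9, 0.4]
gripper_width: 0.523
```

```bash
python3 - <<'E'
from h import *
snap('side','s1.png');snap('top','t1.png')
a=cv2.imread('pics/side0.png')
a=cv2.imread('pics/s1.png');b=cv2.imread('pics/t1.png')
z=lambda a:cv2.resize(a[150:330,200:400],None,fx=2,fy=2)
cv2.imwrite('pics/c1.png',np.hstack([z(a),z(b)]));print(manip.read_state())
E
```

```text
{'t': 3.7333, 'joint_pos': array([-1.74884398e-01,  5.54436655e-01,  1.58887361e+00, -3.12068061e-06,
        9.98152706e-01,  1.13505586e+00]), 'qd': array([-0.00084708,  0.00239645,  0.00023985,  0.00125999, -0.00165344,
        0.000371  ]), 'tau': array([-5.69959288e-03, -8.45589709e+01, -2.93079776e+01,  5.44657919e-02,
       -5.31306141e-02, -6.72764618e-04]), 'eef_pos': array([ 0.57509452, -0.04109087,  0.10398832]), 'tcp_rot': array([-2.87837958e-05,  7.93066637e-01, -6.09134882e-01,  5.81165189e-05]), 'contact_force': array([-0.23133664,  0.78782426,  0.18444638]), 'torque': array([-0.01682494, -0.00591865,  0.04151612]), 'gripper_width': 0.4355020118165397}
```

View pics/c1.png

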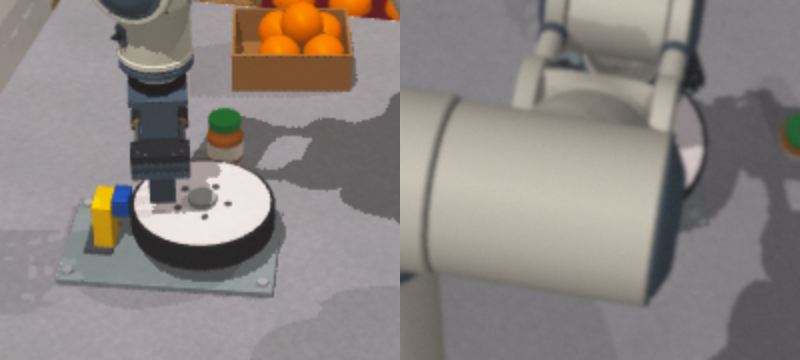

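The fingers straddle the crank post above the white face, and they are still closing.

Request:
{"method": "jog_arm", "body": {
  "increments": [
    [0,[0,0,0],0],
    [0,[0,0,0],0],
    [0,[0,0,0],0],
    [0,[0,0,0],0],
    [0,[0,0,0],0],
    [0,[0,0,0],0],
    [0,[0,0,0],0]
  ],
  "squeeze": 35
}}

```text
t: 4.32
eef_pos: [0.5751, -0.0412, 0.1039]
tcp_rot: [-0.0, 0.793, -0.609, 0.0]
contact_force: [0.9, -0.2, -0.3]
gripper_width: 0.212
```

```bash
cat > rows.py <<'E'
import sys,numpy as np
# usage: phi_start step n sign
C=np.array([.521,-.0435]);r=.055
def rows(p0,step,n):
    u=lambda p:r*np.array([np.cos(p),np.sin(p)])
    T=np.array([[.2578,-.9662],[-.9662,-.2578]])
    return [[0,[float(x) for x in (T@(u(p0+step*(k+1))-u(p0))).round(4)]+[0],0] for k in range(n)]
if __name__=='__main__':
    p=.046
    ns=[12]+[8]*int(sys.argv[1])
    for n in ns: print(round(p,3),rows(p,.03,n)); p+=.03*n
E
python3 rows.py 22
```

```text
0.046 [[0, [-0.0016, -0.0003, 0], 0], [0, [-0.0032, -0.0006, 0], 0], [0, [-0.0049, -0.0008, 0], 0], [0, [-0.0065, -0.001, 0], 0], [0, [-0.0082, -0.0011, 0], 0], [0, [-0.0098, -0.0012, 0], 0], [0, [-0.0115, -0.0013, 0], 0], [0, [-0.0131, -0.0012, 0], 0], [0, [-0.0148, -0.0012, 0], 0], [0, [-0.0164, -0.0011, 0], 0], [0, [-0.018, -0.0009, 0], 0], [0, [-0.0197, -0.0007, 0], 0]]
0.406 [[0, [-0.0016, 0.0003, 0], 0], [0, [-0.0032, 0.0006, 0], 0], [0, [-0.0049, 0.0009, 0], 0], [0, [-0.0065, 0.0013, 0], 0], [0, [-0.008, 0.0018, 0], 0], [0, [-0.0096, 0.0023, 0], 0], [0, [-0.0112, 0.0029, 0], 0], [0, [-0.0127, 0.0035, 0], 0]]
0.646 [[0, [-0.0015, 0.0006, 0], 0], [0, [-0.003, 0.0013, 0], 0], [0, [-0.0045, 0.0021, 0], 0], [0, [-0.006, 0.0028, 0], 0], [0, [-0.0074, 0.0037, 0], 0], [0, [-0.0088, 0.0045, 0], 0], [0, [-0.0102, 0.0054, 0], 0], [0, [-0.0115, 0.0064, 0], 0]]
0.886 [[0, [-0.0013, 0.001, 0], 0], [0, [-0.0026, 0.002, 0], 0], [0, [-0.0039, 0.0031, 0], 0], [0, [-0.0051, 0.0042, 0], 0], [0, [-0.0063, 0.0053, 0], 0], [0, [-0.0075, 0.0065, 0], 0], [0, [-0.0086, 0.0077, 0], 0], [0, [-0.0097, 0.0
[... 3944 characters left out ...]
, 0], [0, [-0.0002, -0.0049, 0], 0], [0, [-0.0003, -0.0066, 0], 0], [0, [-0.0006, -0.0082, 0], 0], [0, [-0.0008, -0.0099, 0], 0], [0, [-0.0011, -0.0115, 0], 0], [0, [-0.0015, -0.0131, 0], 0]]
5.206 [[0, [-0.0004, -0.0016, 0], 0], [0, [-0.0009, -0.0032, 0], 0], [0, [-0.0014, -0.0048, 0], 0], [0, [-0.0019, -0.0063, 0], 0], [0, [-0.0025, -0.0079, 0], 0], [0, [-0.0031, -0.0094, 0], 0], [0, [-0.0038, -0.0109, 0], 0], [0, [-0.0046, -0.0124, 0], 0]]
5.446 [[0, [-0.0008, -0.0015, 0], 0], [0, [-0.0016, -0.0029, 0], 0], [0, [-0.0024, -0.0043, 0], 0], [0, [-0.0034, -0.0057, 0], 0], [0, [-0.0043, -0.007, 0], 0], [0, [-0.0053, -0.0084, 0], 0], [0, [-0.0063, -0.0097, 0], 0], [0, [-0.0074, -0.0109, 0], 0]]
```

Request:
{"method": "jog_arm", "body": {
  "increments": [
    [0,[-0.0016,-0.0003,0],0],
    [0,[-0.0032,-0.0006,0],0],
    [0,[-0.0049,-0.0008,0],0],
    [0,[-0.0065,-0.001,0],0],
    [0,[-0.0082,-0.0011,0],0],
    [0,[-0.0098,-0.0012,0],0],
    [0,[-0.0115,-0.0013,0],0],
    [0,[-0.0131,-0.0012,0],0],
    [0,[-0.0148,-0.0012,0],0],
    [0,[-0.0164,-0.0011,0],0],
    [0,[-0.018,-0.0009,0],0],
    [0,[-0.0197,-0.0007,0],0]
  ],
  "squeeze": 35
}}

```text
t: 5.32
eef_pos: [0.5706, -0.0218, 0.1039]
tcp_rot: [-0.0, 0.793, -0.609, 0.0]
contact_force: [1.1, -0.5, 0.5]
gripper_width: 0.211
```

Request:
{"method": "jog_arm", "body": {
  "increments": [
    [0,[-0.0016,0.0003,0],0],
    [0,[-0.0032,0.0006,0],0],
    [0,[-0.0049,0.0009,0],0],
    [0,[-0.0065,0.0013,0],0],
    [0,[-0.008,0.0018,0],0],
    [0,[-0.0096,0.0023,0],0],
    [0,[-0.0112,0.0029,0],0],
    [0,[-0.0127,0.0035,0],0]
  ]
}}

```text
t: 5.98
eef_pos: [0.5639, -0.0104, 0.1039]
tcp_rot: [-0.0, 0.793, -0.609, 0.0]
contact_force: [0.5, -0.0, 0.4]
gripper_width: 0.212
```

Request:
{"method": "jog_arm", "body": {
  "increments": [
    [0,[-0.0015,0.0006,0],0],
    [0,[-0.003,0.0013,0],0],
    [0,[-0.0045,0.0021,0],0],
    [0,[-0.006,0.0028,0],0],
    [0,[-0.0074,0.0037,0],0],
    [0,[-0.0088,0.0045,0],0],
    [0,[-0.0102,0.0054,0],0],
    [0,[-0.0115,0.0064,0],0]
  ]
}}

```text
t: 6.65
eef_pos: [0.5548, -0.0009, 0.1039]
tcp_rot: [-0.0, 0.793, -0.609, 0.0]
contact_force: [1.4, -0.2, 0.0]
gripper_width: 0.21
```

Request:
{"method": "jog_arm", "body": {
  "increments": [
    [0,[-0.0013,0.001,0],0],
    [0,[-0.0026,0.002,0],0],
    [0,[-0.0039,0.0031,0],0],
    [0,[-0.0051,0.0042,0],0],
    [0,[-0.0063,0.0053,0],0],
    [0,[-0.0075,0.0065,0],0],
    [0,[-0.0086,0.0077,0],0],
    [0,[-0.0097,0.0089,0],0]
  ]
}}

```text
t: 7.32
eef_pos: [0.5436, 0.0061, 0.1039]
tcp_rot: [0.0, 0.793, -0.609, -0.0]
contact_force: [1.5, 0.0, 0.1]
gripper_width: 0.214
```

Request:
{"method": "jog_arm", "body": {
  "increments": [
    [0,[-0.0011,0.0013,0],0],
    [0,[-0.0021,0.0026,0],0],
    [0,[-0.003,0.0039,0],0],
    [0,[-0.004,0.0053,0],0],
    [0,[-0.0049,0.0067,0],0],
    [0,[-0.0057,0.0081,0],0],
    [0,[-0.0065,0.0095,0],0],
    [0,[-0.0073,0.011,0],0]
  ]
}}

```text
t: 7.98
eef_pos: [0.531, 0.0103, 0.1039]
tcp_rot: [0.0, 0.793, -0.609, -0.0]
contact_force: [1.2, 0.1, 0.3]
gripper_width: 0.209
```

Request:
{"method": "jog_arm", "body": {
  "increments": [
    [0,[-0.0007,0.0015,0],0],
    [0,[-0.0014,0.003,0],0],
    [0,[-0.002,0.0045,0],0],
    [0,[-0.0026,0.0061,0],0],
    [0,[-0.0031,0.0076,0],0],
    [0,[-0.0036,0.0092,0],0],
    [0,[-0.0041,0.0108,0],0],
    [0,[-0.0045,0.0124,0],0]
  ]
}}

```text
t: 8.65
eef_pos: [0.5179, 0.0113, 0.1039]
tcp_rot: [0.0, 0.793, -0.609, 0.0]
contact_force: [2.1, -1.0, 0.4]
gripper_width: 0.215
```

Request:
{"method": "jog_arm", "body": {
  "increments": [
    [0,[-0.0003,0.0016,0],0],
    [0,[-0.0006,0.0032,0],0],
    [0,[-0.0009,0.0049,0],0],
    [0,[-0.0011,0.0065,0],0],
    [0,[-0.0012,0.0081,0],0],
    [0,[-0.0013,0.0098,0],0]
  ]
}}

```text
t: 9.15
eef_pos: [0.5082, 0.01, 0.1039]
tcp_rot: [-0.0, 0.793, -0.609, 0.0]
contact_force: [2.7, -2.0, -0.3]
gripper_width: 0.209
```

Request:
{"method": "jog_arm", "body": {
  "increments": [
    [0,[-0.0001,0.0016,0],0],
    [0,[-0.0001,0.0033,0],0],
    [0,[0,0.0049,0],0],
    [0,[0.0002,0.0065,0],0]
  ]
}}

```text
t: 9.48
eef_pos: [0.5019, 0.0082, 0.1039]
tcp_rot: [-0.0, 0.793, -0.609, -0.0]
contact_force: [2.1, -1.4, -0.1]
gripper_width: 0.213
```

```bash
python3 - <<'E'
from rows import *
p=1.906
for i in range(17): print(round(p,3),rows(p,.03,8)); p+=.24
E
```

```text
1.906 [[0, [0.0001, 0.0016, 0], 0], [0, [0.0003, 0.0033, 0], 0], [0, [0.0006, 0.0049, 0], 0], [0, [0.0009, 0.0065, 0], 0], [0, [0.0012, 0.0082, 0], 0], [0, [0.0016, 0.0098, 0], 0], [0, [0.0021, 0.0113, 0], 0], [0, [0.0025, 0.0129, 0], 0]]
2.146 [[0, [0.0005, 0.0016, 0], 0], [0, [0.0011, 0.0031, 0], 0], [0, [0.0017, 0.0046, 0], 0], [0, [0.0024, 0.0061, 0], 0], [0, [0.0031, 0.0076, 0], 0], [0, [0.0039, 0.0091, 0], 0], [0, [0.0047, 0.0105, 0], 0], [0, [0.0055, 0.0119, 0], 0]]
2.386 [[0, [0.0009, 0.0014, 0], 0], [0, [0.0018, 0.0028, 0], 0], [0, [0.0028, 0.0041, 0], 0], [0, [0.0038, 0.0054, 0], 0], [0, [0.0049, 0.0067, 0], 0], [0, [0.0059, 0.0079, 0], 0], [0, [0.0071, 0.0091, 0], 0], [0, [0.0082, 0.0103, 0], 0]]
2.626 [[0, [0.0012, 0.0011, 0], 0], [0, [0.0024, 0.0022, 0], 0], [0, [0.0037, 0.0033, 0], 0], [0, [0.005, 0.0043, 0], 0], [0, [0.0063, 0.0053, 0], 0], [0, [0.0076, 0.0063, 0], 0], [0, [0.009, 0.0072, 0], 0], [0, [0.0104, 0.008, 0], 0]]
2.866 [[0, [0.0014, 0.0008, 0], 0], [0, [0.0029, 0.0016, 0], 0], [0, [0.0044, 0.0023, 0], 0], [0, [0.0059, 0.003, 0], 0], [0, [0.0074, 0.0037, 0], 
[... 2351 characters left out ...]
0], 0], [0, [-0.0016, -0.0047, 0], 0], [0, [-0.0023, -0.0062, 0], 0], [0, [-0.003, -0.0077, 0], 0], [0, [-0.0037, -0.0092, 0], 0], [0, [-0.0045, -0.0106, 0], 0], [0, [-0.0053, -0.0121, 0], 0]]
5.506 [[0, [-0.0009, -0.0014, 0], 0], [0, [-0.0018, -0.0028, 0], 0], [0, [-0.0027, -0.0041, 0], 0], [0, [-0.0037, -0.0055, 0], 0], [0, [-0.0047, -0.0068, 0], 0], [0, [-0.0058, -0.008, 0], 0], [0, [-0.0069, -0.0093, 0], 0], [0, [-0.008, -0.0105, 0], 0]]
5.746 [[0, [-0.0012, -0.0012, 0], 0], [0, [-0.0024, -0.0023, 0], 0], [0, [-0.0036, -0.0034, 0], 0], [0, [-0.0049, -0.0044, 0], 0], [0, [-0.0062, -0.0055, 0], 0], [0, [-0.0075, -0.0064, 0], 0], [0, [-0.0089, -0.0074, 0], 0], [0, [-0.0103, -0.0083, 0], 0]]
```

Request:
{"method": "jog_arm", "body": {
  "increments": [
    [0,[0.0001,0.0016,0],0],
    [0,[0.0003,0.0033,0],0],
    [0,[0.0006,0.0049,0],0],
    [0,[0.0009,0.0065,0],0],
    [0,[0.0012,0.0082,0],0],
    [0,[0.0016,0.0098,0],0],
    [0,[0.0021,0.0113,0],0],
    [0,[0.0025,0.0129,0],0]
  ]
}}

```text
t: 10.15
eef_pos: [0.4901, 0.0024, 0.1039]
tcp_rot: [-0.0, 0.793, -0.609, -0.0]
contact_force: [2.3, -1.0, -0.9]
gripper_width: 0.212
```

Request:
{"method": "jog_arm", "body": {
  "increments": [
    [0,[0.0005,0.0016,0],0],
    [0,[0.0011,0.0031,0],0],
    [0,[0.0017,0.0046,0],0],
    [0,[0.0024,0.0061,0],0],
    [0,[0.0031,0.0076,0],0],
    [0,[0.0039,0.0091,0],0],
    [0,[0.0047,0.0105,0],0],
    [0,[0.0055,0.0119,0],0]
  ]
}}

```text
t: 10.82
eef_pos: [0.4808, -0.0053, 0.104]
tcp_rot: [-0.001, 0.793, -0.609, 0.0]
contact_force: [5.7, 6.2, -4.4]
gripper_width: 0.212
```

Request:
{"method": "jog_arm", "body": {
  "increments": [
    [0,[0,0,0],0],
    [0,[0,0,0],0],
    [0,[0,0,0],0],
    [0,[0,0,0],0]
  ]
}}

```text
t: 11.15
eef_pos: [0.4801, -0.006, 0.1039]
tcp_rot: [0.0, 0.793, -0.609, 0.0]
contact_force: [1.7, -1.2, -0.5]
gripper_width: 0.216
```

Request:
{"method": "jog_arm", "body": {
  "increments": [
    [0.3,[0,0,0],0],
    [0.5,[0,0,0],0],
    [0.6,[0,0,0],0],
    [0.6,[0,0,0],0],
    [0.6,[0,0,0],0],
    [0.6,[0,0,0],0],
    [0.6,[0,0,0],0],
    [0.6,[0,0,0],0],
    [0.6,[0,0,-0.01],0],
    [0.6,[0,0,-0.03],0],
    [0.6,[0,0,-0.06],0],
    [0.6,[0,0,-0.08],0],
    [0.6,[0,0,-0.09],0]
  ]
}}

```text
t: 12.23
eef_pos: [0.4811, -0.006, 0.1964]
tcp_rot: [-0.001, 0.793, -0.609, 0.001]
contact_force: [1.0, 1.5, -0.0]
gripper_width: 0.6
```

```bash
python3 - <<'E'
from h import *
s=snap('side','s2.png'); t=snap('top','t2.png')
cv2.imwrite('pics/c2.png',np.hstack([cv2.resize(s['img'][150:370,200:360,::-1],None,fx=2.5,fy=2.5),cv2.resize(t['img'][150:370,200:360,::-1],None,fx=2.5,fy=2.5)]))
# marker by two-view triangulation of silhouette: fit base position
from scipy.optimize import least_squares
def mask(s,box):
    im=s['img'].astype(int);m=(im[...,0]>im[...,1]+60)&(im[...,0]>im[...,2]+60)
    q=np.zeros_like(m);l,a,r,b=box;q[a:b,l:r]=m[a:b,l:r];return q
def sil(s,x,y):
    th=np.linspace(0,2*np.pi,40);o=np.zeros((480,640),np.uint8)
    for rr,z0,z1 in((.015,0,.008),(.011,.008,.012),(.01,.012,.042)):
        P=np.array([[x+rr*np.cos(a),y+rr*np.sin(a),z] for z in(z0,z1) for a in th])
        cv2.fillConvexPoly(o,cv2.convexHull((proj(s,P)*16).round().astype(np.int32)),1,shift=4)
    ys,xs=np.nonzero(o);return xs.mean(),ys.mean()
for n,sv,b in(('side',s,(290,330,330,375)),('top',t,(185,245,220,280))):
    ys,xs=np.nonzero(mask(sv,b)); c=np.array([xs.mean(),ys.mean()])
    r=least_squares(lambda p:np.array(sil(sv,*p))-c,[.43,.266],diff_step=.005); print(n,len(xs),c,r.x,r.cost)
print(manip.read_state()['gripper_width'],manip.read_state()['eef_pos'])
E
```

```text
side 175 [309.67428571 355.82285714] [0.43138668 0.26627164] 0.0008411983189092462
top 90 [201.23333333 261.15555556] [0.43117116 0.26575649] 0.00028286895151826
0.5973096948233687 [ 0.48114288 -0.00599531  0.1955243 ]
```

View pics/c2.png

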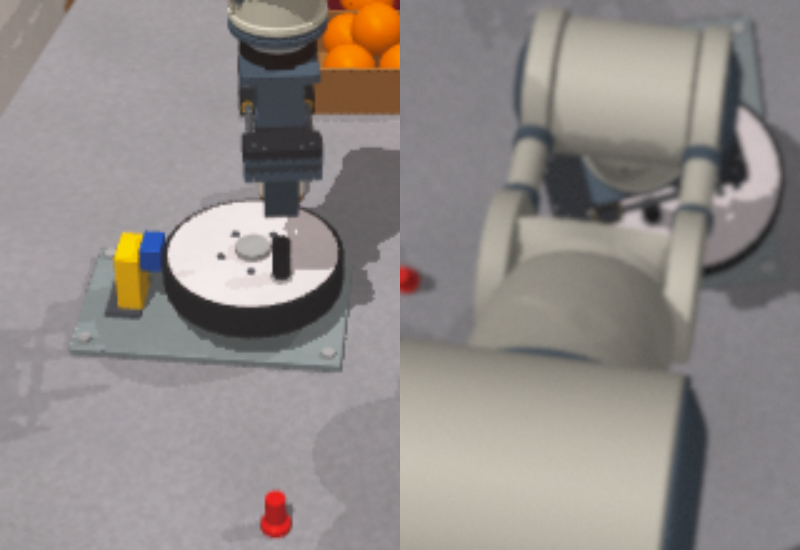

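The side view shows the crank now free at roughly (.48,-.006) and the marker upright; both cameras agree on the marker at (0.431,0.266). Next is to fetch it.

```bash
python3 - <<'E'
from h import *
print(rel([.4313,.266,.08]),rel([.4313,.266,.014]))
E
```

```text
[-0.27579607 -0.02163252  0.1152397 ] [-0.27588066 -0.02142443  0.18123932]
```

Request:
{"method": "jog_arm", "body": {
  "increments": [
    [0.6,[-0.01,-0.001,0],0],
    [0.6,[-0.03,-0.002,0],0],
    [0.6,[-0.055,-0.004,0],0],
    [0.6,[-0.08,-0.006,0],0],
    [0.6,[-0.105,-0.008,0],0],
    [0.6,[-0.13,-0.01,0.01],0],
    [0.6,[-0.155,-0.012,0.03],0],
    [0.6,[-0.18,-0.014,0.05],0],
    [0.6,[-0.205,-0.016,0.065],0],
    [0.6,[-0.23,-0.018,0.075],0],
    [0.6,[-0.252,-0.02,0.085],0],
    [0.6,[-0.268,-0.021,0.095],0],
    [0.6,[-0.276,-0.0215,0.105],0],
    [0.6,[-0.276,-0.0215,0.115],0],
    [0.6,[-0.276,-0.0215,0.115],0],
    [0.6,[-0.276,-0.0215,0.115],0]
  ]
}}

```text
t: 13.67
eef_pos: [0.4293, 0.2654, 0.0782]
tcp_rot: [0.001, 0.793, -0.609, -0.0]
contact_force: [-0.4, -0.6, 0.5]
gripper_width: 0.595
```

```bash
python3 - <<'E'
from h import *
s=snap('side','s3.png'); t=snap('top','t3.png')
cv2.imwrite('pics/c3.png',np.hstack([cv2.resize(s['img'][190:380,200:360,::-1],None,fx=2.5,fy=2.5),cv2.resize(t['img'][150:340,180:360,::-1],None,fx=2.5,fy=2.5)]))
print(manip.read_state()['eef_pos'],manip.read_state()['contact_force'],rel([.4313,.266,.014]))
E
```

```text
[0.43008313 0.26555441 0.07916108] [ 0.91859075 -0.5030358   1.10730835] [-0.00012289 -0.00128293  0.06516122]
```

View pics/c3.png

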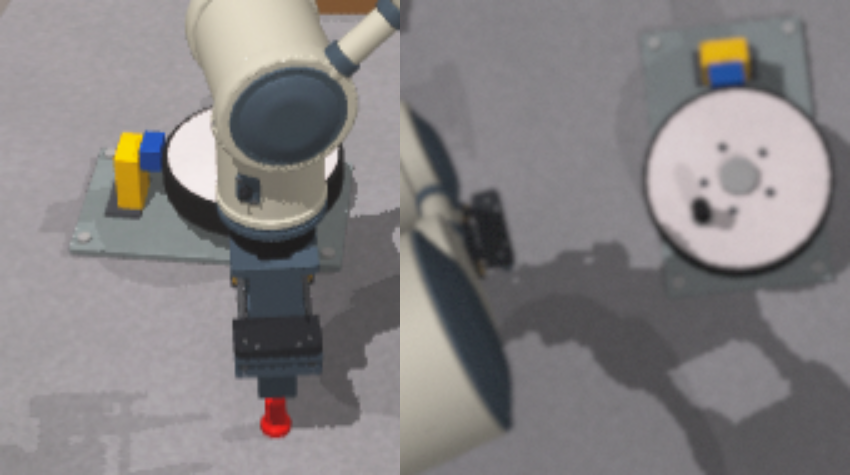

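The gripper is centred over the marker, and the wheel hasn't moved: the crank is still at the lower left of the wheel in the top view. I'll go down and grip.

Request:
{"method": "jog_arm", "body": {
  "increments": [
    [0.6,[0,-0.001,0.012],0],
    [0.6,[0,-0.001,0.03],0],
    [0.6,[0,-0.001,0.048],0],
    [0.6,[0,-0.001,0.06],0],
    [0.6,[0,-0.001,0.065],0],
    [0.6,[0,-0.001,0.065],0],
    [0.3,[0,-0.001,0.065],0],
    [0,[0,-0.001,0.065],0],
    [0,[0,-0.001,0.065],0],
    [0,[0,-0.001,0.065],0],
    [0,[0,-0.001,0.065],0],
    [0,[0,-0.001,0.065],0],
    [0,[0,-0.001,0.065],0],
    [0,[0,-0.001,0.065],0],
    [0,[0,-0.001,0.065],0],
    [0,[0,-0.001,0.065],0],
    [0,[0,-0.001,0.065],0]
  ],
  "squeeze": 15
}}

```text
t: 15.18
eef_pos: [0.4309, 0.2667, 0.0142]
tcp_rot: [-0.0, 0.793, -0.609, 0.0]
contact_force: [0.0, -0.6, 6.7]
gripper_width: 0.208
```

```bash
python3 - <<'E'
from h import *
t=snap('top'); im=t['img'].astype(int)
w=np.zeros((480,640),np.uint8);l,a,r,b=270,150,360,275;w[a:b,l:r]=(im.min(2)>150)[a:b,l:r]
h=cv2.convexHull(max(cv2.findContours(w,0,1)[0],key=cv2.contourArea))[:,0]
P=np.array([back(t,p.astype(float),.09) for p in h]);print(circ(P))
d=im.max(2)<60
q,stt=cent(t,d,(300,220,325,250)) ;print('crank',q,stt,back(t,q,.1165))
print(rel([.5986,-.036,.2]),manip.read_state()['eef_pos'])
E
```

```text
(array([ 0.52073675, -0.04413578]), np.float64(0.09298415309900813))
crank [301.125      234.79166667] [300 231   4   8  24] [ 0.47792684 -0.00919818  0.1165    ]
[ 0.33566171 -0.08405652 -0.18577643] [0.43089344 0.26665684 0.01420304]
```

Request:
{"method": "jog_arm", "body": {
  "increments": [
    [0,[0,0,-0.01],0],
    [0,[0,0,-0.03],0],
    [0,[0.003,0,-0.06],0],
    [0,[0.015,-0.003,-0.095],0],
    [0,[0.032,-0.008,-0.13],0],
    [0,[0.055,-0.014,-0.155],0],
    [0,[0.08,-0.02,-0.172],0],
    [0,[0.105,-0.026,-0.18],0],
    [0,[0.13,-0.033,-0.18],0],
    [0,[0.155,-0.039,-0.18],0],
    [0,[0.18,-0.045,-0.18],0],
    [0,[0.205,-0.051,-0.18],0],
    [0,[0.23,-0.058,-0.18],0],
    [0,[0.255,-0.064,-0.18],0],
    [0,[0.28,-0.07,-0.175],0],
    [0,[0.305,-0.076,-0.165],0],
    [0,[0.322,-0.081,-0.155],0],
    [0,[0.332,-0.083,-0.145],0],
    [0,[0.336,-0.084,-0.135],0],
    [0,[0.336,-0.084,-0.135],0]
  ]
}}

```text
t: 16.9
eef_pos: [0.5973, -0.0363, 0.1467]
tcp_rot: [0.001, 0.793, -0.609, -0.002]
contact_force: [-0.5, -1.2, -1.6]
gripper_width: 0.21
```

```bash
python3 - <<'E'
from h import *
s=snap('side','s4.png')
cv2.imwrite('pics/c4.png',cv2.resize(s['img'][170:310,200:360,::-1],None,fx=4,fy=4,interpolation=cv2.INTER_CUBIC))
st=manip.read_state();print(st['eef_pos'],st['contact_force'],st['gripper_width'],rel([.5986,-.036,.104]))
X=[[.5986,-.036,st['eef_pos'][2]-.014]];print(proj(s,X))
im=s['img'].astype(int);m=(im[...,0]>im[...,1]+60)&(im[...,0]>im[...,2]+60)
q,b=cent(s,m,(220,150,330,300));print(q,b)
E
```

```text
[ 0.59737478 -0.03572112  0.14768392] [-0.03101712  0.9475743   0.13302077] 0.20840290577495582 [ 0.00064549 -0.00122178  0.04368014]
[[272.01529723 235.50049433]]
[310.4893617  218.78723404] [304 215  15   7  47]
```

View pics/c4.png

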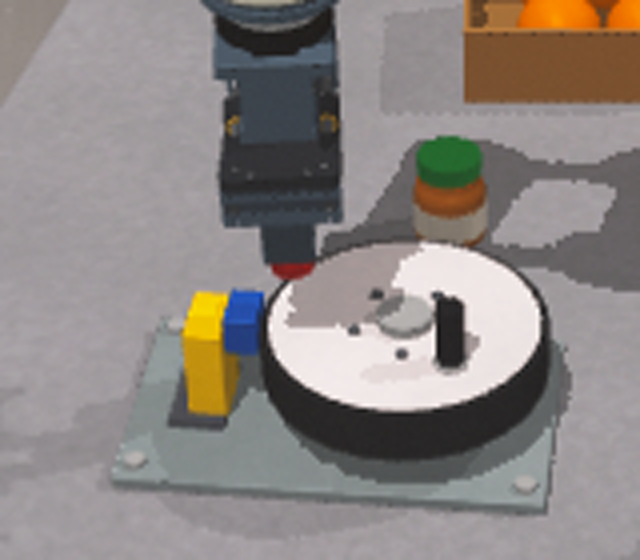

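Request:
{"method": "jog_arm", "body": {
  "increments": [
    [0,[0,-0.001,0.008],0],
    [0,[0,-0.001,0.018],0],
    [0,[0,-0.001,0.028],0],
    [0,[0,-0.001,0.036],0],
    [0,[0,-0.001,0.04],0],
    [0,[0,-0.001,0.041],0],
    [0,[0,-0.001,0.041],0],
    [0,[0,-0.001,0.041],0]
  ]
}}

```text
t: 17.62
eef_pos: [0.5997, -0.0362, 0.1082]
tcp_rot: [-0.0, 0.793, -0.609, 0.0]
contact_force: [-0.3, -0.1, -0.6]
gripper_width: 0.206
```

Request:
{"method": "jog_arm", "body": {
  "increments": [
    [0,[0,0,0.001],0],
    [0,[0,0,0.002],0],
    [0,[0,0,0.0025],0],
    [0,[0,0,0.003],0],
    [0,[0,0,0.003],0]
  ]
}}

```text
t: 18.03
eef_pos: [0.5995, -0.0362, 0.1049]
tcp_rot: [-0.0, 0.793, -0.609, 0.0]
contact_force: [-0.7, 0.9, -0.7]
gripper_width: 0.205
```

Request:
{"method": "jog_arm", "body": {
  "increments": [
    [0,[0,0,0.0005],0],
    [0,[0,0,0.001],0],
    [0,[0,0,0.001],0]
  ]
}}

```text
t: 18.28
eef_pos: [0.5995, -0.0362, 0.1042]
tcp_rot: [-0.0, 0.793, -0.609, 0.0]
contact_force: [-0.6, -0.3, 4.6]
gripper_width: 0.213
```

Request:
{"method": "jog_arm", "body": {
  "increments": [
    [0.25,[0,0,0],0],
    [0.3,[0,0,0],0],
    [0.4,[0,0,0],0],
    [0.5,[0,0,0],0],
    [0.6,[0,0,0],0],
    [0.6,[0,0,0],0],
    [0.6,[0,0,0],0],
    [0.6,[0,0,0],0],
    [0.6,[0,0,-0.005],0],
    [0.6,[0,0,-0.02],0],
    [0.6,[0,0,-0.045],0],
    [0.6,[0,0,-0.07],0],
    [0.6,[0,0,-0.1],0],
    [0.6,[0,0,-0.12],0]
  ]
}}

```text
t: 19.45
eef_pos: [0.6, -0.0362, 0.2269]
tcp_rot: [-0.001, 0.793, -0.609, 0.001]
contact_force: [0.6, 0.1, 0.6]
gripper_width: 0.601
```

Request:
{"method": "jog_arm", "body": {
  "increments": [
    [0.6,[-0.01,0,0],0],
    [0.6,[-0.03,0,0],0],
    [0.6,[-0.055,0,0],0],
    [0.6,[-0.085,0,0],0],
    [0.6,[-0.115,0,0],0],
    [0.6,[-0.145,0,0],0],
    [0.6,[-0.175,0,0],0],
    [0.6,[-0.205,0,0],0],
    [0.6,[-0.23,0,0],0],
    [0.6,[-0.245,0,0],0],
    [0.6,[-0.25,0,0],0],
    [0.6,[-0.25,0,0],0]
  ]
}}

```text
t: 20.45
eef_pos: [0.5345, 0.2064, 0.2238]
tcp_rot: [0.0, 0.794, -0.608, -0.0]
contact_force: [-0.3, -0.4, 0.4]
gripper_width: 0.602
```

```bash
python3 - <<'E'
from h import *
s=snap('side','s5.png'); t=snap('top','t5.png')
z=lambda i,a:cv2.resize(i['img'][a[1]:a[3],a[0]:a[2],::-1],None,fx=3.2,fy=3.2,interpolation=cv2.INTER_CUBIC)
cv2.imwrite('pics/c5.png',np.hstack([z(s,(220,180,340,310)),z(t,(255,150,375,280))]))
for n,sv,b in(('side',s,(255,220,300,275)),('top',t,(295,170,330,210))):
    im=sv['img'].astype(int);m=(im[...,0]>im[...,1]+60)&(im[...,0]>im[...,2]+60)
    try:
        q,bb=cent(sv,m,b); p=back(sv,q,.109); print(n,q,bb,p,np.linalg.norm(p[:2]-[.5986,-.036]))
    except Exception as e: print(n,e)
    d=im.max(2)<60
q,stt=cent(t,im.max(2)<60,(290,215,325,250)) ;print('crank',q,stt,back(t,q,.1165))
st=manip.read_state();print(st['t'],st['eef_pos'],st['contact_force'])
E
```

```text
side attempt to get argmax of an empty sequence
top [311.42 189.79] [307 184  10  12 100] [ 0.59774777 -0.03627526  0.109     ] 0.0008955852189999105
crank [300. 234.] [297 230   7   9  49] [ 0.4800119  -0.00636384  0.1165    ]
20.55 [0.53508728 0.20484277 0.22382375] [ 0.50996424  0.19577636 -0.43899653]
```

View pics/c5.png

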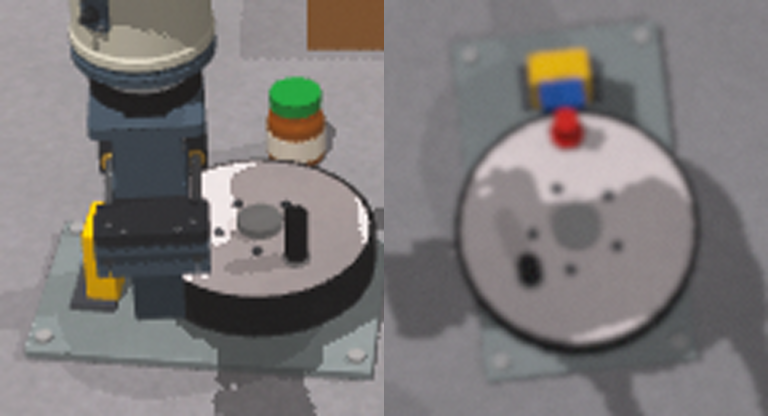

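The top view shows the marker beside the blue block at (311,190), with the crank where I let go of it. I'll clear the side view for one upright check.

Request:
{"method": "jog_arm", "body": {
  "increments": [
    [0.6,[0,0.01,0],0],
    [0.6,[0,0.03,0],0],
    [0.6,[0,0.055,0],0],
    [0.6,[0,0.08,0],0],
    [0.6,[0,0.1,0],0],
    [0.6,[0,0.115,0],0],
    [0.6,[0,0.12,0],0],
    [0.6,[0,0.12,0],0],
    [0.6,[0,0.12,0],0],
    [0.6,[0,0.12,0],0]
  ]
}}

```text
t: 21.38
eef_pos: [0.4201, 0.1744, 0.224]
tcp_rot: [-0.0, 0.793, -0.609, 0.0]
contact_force: [-0.0, 0.1, 0.2]
gripper_width: 0.602
```

```bash
python3 - <<'E'
from h import *
s=snap('side')
cv2.imwrite('pics/c6.png',cv2.resize(s['img'][180:310,210:350,::-1],None,fx=4,fy=4,interpolation=cv2.INTER_CUBIC))
im=s['img'].astype(int);m=(im[...,0]>im[...,1]+60)&(im[...,0]>im[...,2]+60)
try:
    q,bb=cent(s,m,(255,220,300,275)); print(q,bb,back(s,q,.108),proj(s,[[.5986,-.036,.09],[.5986,-.036,.132]]))
except Exception as e: print(e)
E
```

```text
[272.26950355 243.36879433] [268 234  11  18 141] [ 0.59877909 -0.03422197  0.108     ] [[272.83232303 248.15439638]
 [272.04718306 235.99567046]]
```

View pics/c6.png

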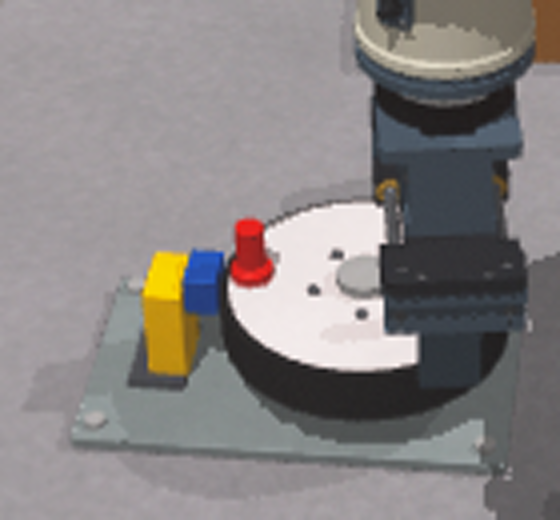

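The marker is upright on the white face beside the block, around (272,243) in the side view, and the arm is clear of everything.

```bash
python3 -c "
from h import *
print(sign_off())"
```

```text
the job is handed in; nothing more can be done
None
```

The job is handed in: the wheel stands where it began to drag, and the red marker stands upright on it beside the brake block. It finished at about 21 s of the 72 s allowed.

- **Wheel:** I turned the crank about 2.3 rad anticlockwise in small steps. The drag stayed near 1 to 2 N, then rose to about 8.4 N within one 0.24 rad step, and I stopped and let go there. The crank moved about 1 mm further as the arm settled, and was still there in the last picture that showed it, after the marker was placed.
- **Marker:** I set it down at about 4.6 N of contact and released it. It looked upright in the side view. The two cameras put it about 1 to 2 mm from where I worked out the mark spot to be.
- **Other things:** The arm was clear of everything at hand-in. The grease jar looked undisturbed in the later pictures, but I did not measure the jar, the wrench or the oranges again.

The brake force itself cannot be read. That the wheel is rubbing and not binding rests only on the drag felt at the crank and how far I turned past the last free reading, at most about 0.26 rad, while binding starts at about 0.42 rad. No check failed or disagreed beyond 1 to 2 mm between the cameras.

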